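# Invert a culture dish with the bench flipper

### The arm

A 7-joint arm with a two-finger parallel gripper is mounted at the origin on the work surface. World frame = base frame: x ahead of the robot, y to its left, z up, the work surface at z = 0. Lengths are in m, angles in rad, forces in N, time in s.
With the tool pointing down it reaches from about 0.35 to 0.9 m from the base axis. Payload 8.1 kg.
Tool frame: the origin (TCP) lies at the very end of the fingers, on their centre line; the grasp point (between the pads) lies 19 mm behind it (arm.tcp_to_grasp is the z of the grasp point in the tool frame, in m); z points along the fingers, y is the line along which they close (so a half turn about z gives the same grasp; the last joint's range is limited). The gripper opens to 92 mm and grips with 3 to 60 N. Pads are 19 mm wide; open, the fingers measure 130 mm over their backs; the gripper's body (75 mm by 190 mm) begins 47 mm behind the grasp point.
Start: joints at [-1.433, 0.434, 0.025, 1.573, -0.012, 1.134, -0.075], TCP at [0.149, 0.607, 0.227] pointing down, gripper open.
Joint ranges: [-2.62, 2.62], [-0.44, 2.09], [-1.27, 1.32], [0.08, 2.57], [-1.32, 4.46], [0.12, 2], [-2.74, 2.74]. Speed limits (rad/s): [2.22, 2.22, 3.01, 3.01, 3.14, 3.14, 3.14].

### API

Orientations are given as a rotation vector (axis times angle).
In Python, from cell import readout, vision, sign_off, arm gives the robot as it stands. The module is installed in compiled form; this text tells all that it offers.
- The arm moves only by the shell command python3 -m creep 'ROWS' [FORCE]. ROWS is JSON, a list of rows, each a list of 5 numbers: the shift along the tool's x, y, z in units of 4 cm (1.0 is 4 cm), then the turn about the tool's z in units of 4 degrees (1.0 is 4 degrees), then the opening, from 0 (shut) to 1 (fully open). A call has 1 to 12 rows; each row shifts and turns the commanded pose from where the row before left it, along the tool's axes as they then stand; what a row does not reach is not made up. A row lasts 1/8 s, in which the tool goes at most 62.5 mm and 10.7 degrees, less where a joint would pass 70% of its speed; a pose out of reach is approached as far as the arm can. A call with a number of a shift or a turn outside -1 to 1 is refused whole. A call with a gripper value outside its range is refused whole. The fingers move at their own pace and stop on an object; FORCE is the grip in N (left out, the last holds). Time passes only in rows, so rows that do not move let the fingers close. It gives the time, the measured TCP pose, the force, the opening and the grip force at its end, in the units of the state.
- readout.observe(): the state, without advancing time (a new reading comes with each control period).
- vision.get_image(name): name is "scene" or "top"; returns a dict with "pixels" (384x512x3 uint8, blue, green, red), "z_map" (384x512 float32, m along the optical axis (not along the pixel's ray), 0 where there is no reading), "camera_matrix" (3x3 intrinsics, pixels), "k1" (the pictures are not rectified: a ray, as slopes to the right and down, at radius r is drawn at 1 + k1 r^2 times it, then the intrinsics apply), "position" and "rotation" of the camera in the world. Camera axes: x right, y up, looking along -z (the intrinsics and any distortion apply to the point x, -y, -z); pixel columns grow to the right and rows downward; lengths in m; the calibration is good to about 2 mm. A picture is of the moment at which its call begins.
- sign_off(): hands the job in; it is judged then, once.
The state is a dict: "clock": time; "joints": joint angles; "dq": joint speeds; "joint_efforts": joint torques, N m; "position": TCP position; "ee_rot": TCP orientation; "force": force on the tool from outside, world axes, zero at the start; "ft_torque": the same for the moment, N m; "width": opening from 0.0 (shut) to 1.0 (fully open); "gripper_force": force on a finger pad.
Only numpy, scipy, OpenCV 4.12 (cv2) and the standard library are available. Lean on these libraries where they do the work, as an engineer would, in place of code of your own. Each camera call takes 0.05 s, during which the arm holds its last target. There are 200 camera calls.

### The job

Get the medium-sized culture dish (58 mm across, not the small or the large one) turned upside down for incubation with the dish inverter: seat it lid-up between the four posts of the open flipper frame and let go of it, then swing the flipper by its black handle all the way over, so that the dish drops lid-down into the nest on the other side. Leave the flipper lying fully over on the nest with the dish flat in it.

Things in the scene. Friction and masses are not known exactly. Their poses are not given: they have to be found in the camera images.
- dish: The dish to invert: closed round culture dish, clear plastic, brown gel inside, one rigid piece, about 35 g, 58 mm in diameter, 16 mm high (lid 58 mm wide on the upper 9 mm, base 54 mm below). Origin: centre of its underside; z points to the lid. It starts lid-up on the bench left (+y) of the inverter. Like dishes of 35 and 90 mm lie near it, not wanted; the three swap places.
- inverter: Fixed device, grey base 92 (x) x 214 (y) x 8 mm; yaw varies 17 deg. Origin: centre of its underside, z up. Hinge along its x at y=0, 50 mm up; ears to 58 mm high. On +y lies the open flipper, a 72 mm wide frame: seat centre x=0, y=62 mm, surface 42 mm above the bench; four posts, 8 mm thick, 17 mm high, at +-27 mm in x and y from it: 5 mm play for the dish, 46 mm gaps for fingers.
- nest (a point): Centre of the floor of the fixed receiving nest on the inverter: at x=0, y=-56 mm in the inverter's frame, 39 mm above the bench, axes as the inverter's. Four flared walls, 68 mm apart at the floor, 12 to 16 mm high. A dish lying lid-down in it has its origin (then uppermost) 16 mm above this point.
- flipper (a joint): Flipper angle: 0 open (start), 1.57 upright, 3.14 fully over on the nest. Light (under 4 N), falls to the nearer side if let go. Handle: black round bar, 12 mm thick, 112 mm from the hinge axis and parallel to it, at hinge height when flat, from x=-42 to -102 mm on the robot's side (mid-grip x=-76; y=+112 open, -112 over). It turns between fingers holding it from above.
Not all that is in view belongs to the job. Leave any blue or red look-alike of the dish alone.

How it is judged:
On the way, in this order (a step that is already met when the one before it is completed fails the run):
1. the dish lies lid-up, flat and released between the posts of the open flipper (value of joint flipper below 0.1 rad and x of dish in the frame of inverter between -0.012 and 0.012 m and y of dish in the frame of inverter between 0.05 and 0.074 m and z of dish in the frame of inverter between 0.036 and 0.047 m and angle between dish's own z axis and vertical below 0.15 rad and contact force between the fingers and dish below 0.2 N), for 0.2 s.
2. the dish rides in the flipper as it swings up, not touched by the fingers (value of joint flipper between 0.6 and 1.5 rad and z of dish in the frame of inverter between 0.058 and 0.2 m and x of dish in the frame of inverter between -0.015 and 0.015 m and contact force between the fingers and dish below 0.2 N), for 0.05 s.
At the end, for the whole second after the job is handed in: The flipper is fully over (within 10 degrees of 3.14) and the dish lies still and lid-down in the nest: within 13 mm of the nest's centre along both of the inverter's axes, flat within 10 degrees, its origin 9 to 22 mm above the nest's floor (value of joint flipper above 2.97 rad and x of dish in the frame of nest between -0.013 and 0.013 m and y of dish in the frame of nest between -0.013 and 0.013 m and z of dish in the frame of nest between 0.009 and 0.022 m and angle between dish's own z axis and vertical above 2.96 rad and linear speed of dish below 0.02 m/s); the robot touches nothing.
It also fails if it takes over 54 s, if anything falls off the work surface, if the arm or the gripper's body presses on something with over 40 N, if the wrist force passes 120 N, or if a joint passes its speed limit or range.

## Working session

There is one attempt and no reset: what is moved stays moved. The work goes in short steps, Python scripts to look and compute and a shell command to move; the robot and the scene stay as the last step left them, time stands still between calls to the robot, and variables do not carry over. Pictures are saved under pics/ and viewed, at most 10 in all, crops included, and the job is handed in when it is done.

```bash
mkdir -p pics
cat > h.py <<'E'
import numpy as np, cv2
from cell import readout, vision
def look(n,save=None):
    d=vision.get_image(n)
    if save: cv2.imwrite(save,d["pixels"])
    return d
def pts(d,uv,z=None):
    """pixels -> world; by z_map or on plane height z"""
    uv=np.array(uv,float).reshape(-1,2);K=np.array(d["camera_matrix"]);k=d["k1"]
    s=cv2.undistortPoints(uv[:,None],K,np.array([k,0,0,0,0.]))[:,0]
    R=np.array(d["rotation"]);p=np.array(d["position"])
    if R.shape!=(3,3): R=cv2.Rodrigues(R)[0]
    r=np.c_[s[:,0],-s[:,1],-np.ones(len(s))]@R.T
    if z is None: t=np.array([d["z_map"][int(v),int(u)] for u,v in uv])
    else: t=(z-p[2])/r[:,2]
    return p+r*t[:,None]
E
python3 - <<'E'
from h import *
import pickle
ims=[look(n) for n in("scene","top")]
pickle.dump(ims,open("ims.pkl","wb"))
cv2.imwrite("pics/a.png",cv2.resize(ims[1]["pixels"],(800,600)))
cv2.imwrite("pics/b.png",cv2.resize(ims[0]["pixels"],(800,600)))
for d in ims: print(d["position"],d["rotation"],d["camera_matrix"],d["k1"])
print(readout.observe())
E
```

```text
[1.19561296 0.64957451 0.64766657] [0.5316403 1.0696277 2.0386484] [[476.78473683   0.         251.66069958]
 [  0.         476.78473683 197.17441215]
 [  0.           0.           1.        ]] -0.007124447465904189
[0.4109859  0.09610642 0.98909934] [ 0.08260932 -0.06196762 -1.5987023 ] [[464.49258868   0.         254.86095498]
 [  0.         464.49258868 186.77743344]
 [  0.           0.           1.        ]] 0.041803647632122465
{'clock': 0.1, 'joints': array([-1.43260258,  0.43518059,  0.02501081,  1.57397929, -0.01158395,
        1.13399272, -0.07513707]), 'dq': array([-6.11889114e-04, -1.70289949e-03,  2.27634713e-03, -3.05825495e-03,
       -8.78318756e-04,  3.91171951e-05, -1.21552261e-03]), 'joint_efforts': array([ 2.83761146e-03, -6.69127250e+01,  9.87797789e-01, -3.15149331e+01,
       -6.05369057e-02,  3.74920992e-02,  4.52023460e-05]), 'position': array([0.14901707, 0.60651961, 0.2260173 ]), 'ee_rot': array([-3.77531101e-01, -3.11881451e+00,  2.22317129e-03]), 'force': array([ 0.25115124, -0.66018174,  0.39086885]), 'ft_torque': array([-0.02420737, -0.00965434,  0.00132119]), 'gripper_force': 0.0, 'width': 0.9969424074720586}
```

View pics/a.png

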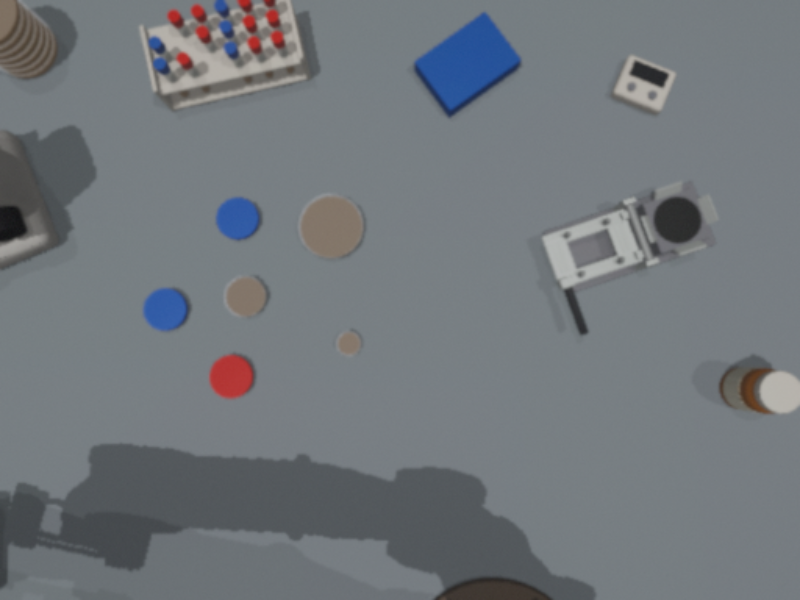

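View pics/b.png

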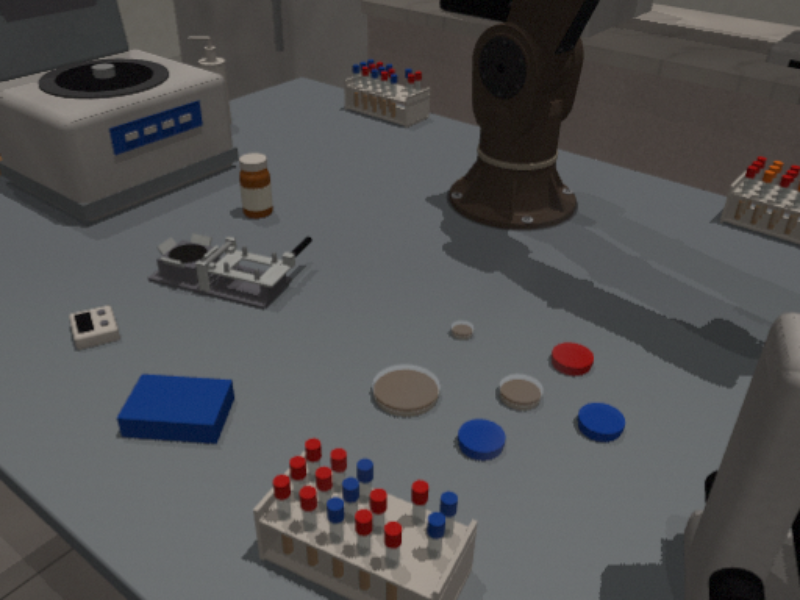

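Top view (800x600): the brown discs are large at (331,226), medium at (246,297) and small at (348,343). The blue and red look-alikes are at (238,218), (166,309) and (232,377). The medium brown one at (246,297) fits. The inverter has its seat at about (592,248), nest at (677,219) and handle at about (577,311). Next I measure and confirm.

Run:
```python
from h import *
import pickle
s,t=pickle.load(open("ims.pkl","rb"))
im=t["pixels"].astype(int);b,g,r=im[...,0],im[...,1],im[...,2]
def comps(m,amin=40):
    n,l,st,c=cv2.connectedComponentsWithStats(m.astype(np.uint8))
    return [(l==i,st[i],c[i]) for i in range(1,n) if st[i,4]>amin]
# brown
for m,st,c in comps((r-b>12)&(r-g<60)&(r>90)&(g>80)):
    cn=max(cv2.findContours(m.astype(np.uint8),0,1)[0],key=cv2.contourArea)[:,0]
    (cx,cy),rr=cv2.minEnclosingCircle(cn.astype(np.float32))
    P=pts(t,cn,0.016);print("brown",st,c.round(1),pts(t,c,0.012).round(4),"ext",np.ptp(P,axis=0).round(3), "z",pts(t,c).round(3))
for m,st,c in comps((im.max(2)<45),30):
    print("dark",st,c.round(1),pts(t,c,0.05).round(4),pts(t,c).round(4))
    if st[0]>340 and st[0]<400 and st[1]>150 :
        v=np.argwhere(m)[:,::-1];P=pts(t,v,0.05)[:,:2];q=P-P.mean(0);w=np.linalg.svd(q)[2][0];print("  handle dir",w,"yaw",np.degrees(np.arctan2(w[1],w[0])),"len",np.ptp(q@w))
c1=cv2.resize(t["pixels"][165:225,130:190],None,fx=6,fy=6,interpolation=2)
c2=cv2.resize(t["pixels"][105:225,340:470],None,fx=3.3,fy=3,interpolation=2)
cv2.imwrite("pics/c.png",np.hstack([c1,c2[:360]]))
print(c1.shape,c2.shape)
```

```text
brown [  0   0  36  50 990] [14.3 25.3] [[0.8673 0.6179 0.012 ]] ext [0.109 0.075 0.   ] z [[0.833 0.579 0.085]]
brown [151   0  18  36 151] [159.8  18.5] [[0.8748 0.3039 0.012 ]] ext [0.079 0.036 0.   ] z [[0.831 0.284 0.104]]
brown [168   0  16  32 134] [174.6  15.9] [[0.8795 0.2716 0.012 ]] ext [0.07  0.032 0.   ] z [[0.836 0.255 0.103]]
brown [122   9  15  20  68] [128.7  20. ] [[0.8733 0.3715 0.012 ]] ext [0.043 0.03  0.   ] z [[0.827 0.344 0.109]]
brown [111  32  14  14  59] [117.6  37.4] [[0.835 0.396 0.012]] ext [0.029 0.028 0.   ] z [[0.792 0.366 0.111]]
brown [ 193  126   39   39 1183] [211.7 144.8] [[0.5935 0.197  0.012 ]] ext [0.082 0.081 0.   ] z [[0.593 0.197 0.014]]
brown [145 178  25  24 467] [156.9 189.5] [[0.5014 0.3147 0.012 ]] ext [0.049 0.051 0.   ] z [[0.502 0.315 0.011]]
brown [217 213  13  14 141] [223.  219.4] [[0.4341 0.1766 0.012 ]] ext [0.027 0.025 0.   ] z [[0.434 0.176 0.014]]
brown [471 240  14  24  48] [474.8 252.6] [[ 0.3521 -0.3395  0.012 ]] ext [0.047 0.024 0.   ] z [[ 0.355 -0.315  0.066]]
dark [412  45  14   9  44] [419.1  49.1] [[ 0.7718 -0.2388  0.05  ]] [[ 0.7821 -0.2483  0.0232]]
dark [  0 132  17  22 295] [  6.6 142.4] [[0.6034 0.6107 0.05  ]] [[0.5924 0.5812 0.1039]]
(360, 360, 3) (360, 429, 3)
```

View pics/c.png

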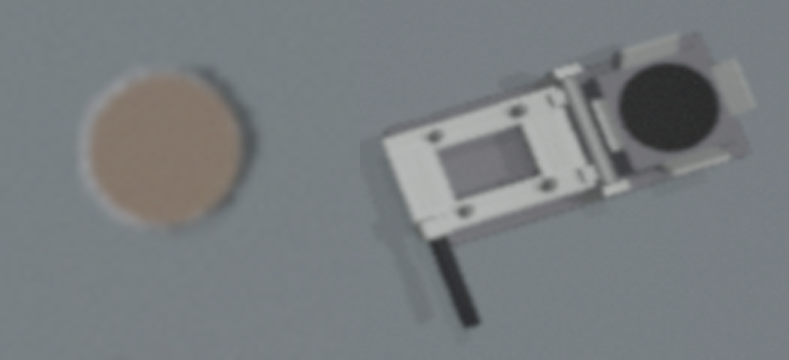

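The crop shows the medium lid with brown gel, no red or blue. The inverter's dark post marks are at crop (435,137), (517,111), (547,184), (465,210), the handle runs from (437,240) to (470,325), and the nest disc is at (668,106).

Run:
```python
from h import *
import pickle
s,t=pickle.load(open("ims.pkl","rb"))
im=t["pixels"].astype(int)
m=np.zeros(im.shape[:2],bool);m[105:225,340:470]=im.max(2)[105:225,340:470]<75
n,l,st,c=cv2.connectedComponentsWithStats(m.astype(np.uint8))
for i in range(1,n):
    if st[i,4]<60: continue
    v=np.argwhere(l==i)[:,::-1];z=np.median(pts(t,v)[:,2]);P=pts(t,v,0.05)[:,:2];q=P-P.mean(0);w=np.linalg.svd(q)[2][0]
    print(st[i],c[i].round(1),"zmed",z.round(4),P.mean(0),pts(t,c[i],0.04),"dir",np.degrees(np.arctan(w[1]/w[0])),"len",np.ptp(q@w))
cr=np.array([(435,137),(517,111),(547,184),(465,210)],float)
uv=np.c_[(cr[:,0]-360)/3.3+340,cr[:,1]/3+105]
for z in (.05,.059):
    P=pts(t,uv,z);print(z,P.round(4).tolist(),P.mean(0),[np.linalg.norm(P[i]-P[i-1]).round(4) for i in range(4)])
print(pts(t,uv)[:,2])
# white frame
w=(im.min(2)>150);w[:105]=0;w[225:]=0;w[:,:340]=0;w[:,470:]=0
# hinge rod ends crop (568,70),(615,188): ears, 58mm
e=np.array([(568,70),(615,188)],float);u=np.c_[(e[:,0]-360)/3.3+340,e[:,1]/3+105];P=pts(t,u,.058);print("ears",P,P.mean(0),np.degrees(np.arctan2(*(P[0]-P[1])[[1,0]])))
o=readout.observe();R=cv2.Rodrigues(o["ee_rot"])[0];print(R.round(3))
d=np.array([0.5014,0.3147,0.15])-o["position"];print("tool delta units",(R.T@d/0.04).round(2))
```

```text
[419 126  30  29 678] [433.2 140.3] zmed 0.0387 [ 0.58113761 -0.25648167] [[ 0.58293115 -0.26025374  0.04      ]] dir -67.70970842550035 len 0.058749573350097756
[362 185  14  29 143] [368.2 198.8] zmed 0.0539 [ 0.46635704 -0.1203146 ] [[ 0.46691547 -0.1226321   0.04      ]] dir 17.34254270484848 len 0.06014268422394853
0.05 [[0.5647, -0.1142, 0.05], [0.5808, -0.1651, 0.05], [0.5304, -0.1806, 0.05], [0.5144, -0.13, 0.05]] [ 0.54756217 -0.14744706  0.05      ] [np.float64(0.0527), np.float64(0.0534), np.float64(0.0527), np.float64(0.0531)]
0.059 [[0.5632, -0.1121, 0.059], [0.5792, -0.1626, 0.059], [0.5293, -0.178, 0.059], [0.5134, -0.1278, 0.059]] [ 0.54625327 -0.14511293  0.059     ] [np.float64(0.0522), np.float64(0.0529), np.float64(0.0522), np.float64(0.0526)]
[0.05395726 0.05121585 0.05434989 0.05612649]
ears [[ 0.60619595 -0.19509975  0.058     ]
 [ 0.52544635 -0.21878462  0.058     ]] [ 0.56582115 -0.20694218  0.058     ] 16.34706946308448
[[-0.971  0.239 -0.   ]
 [ 0.239  0.971 -0.001]
 [-0.    -0.001 -1.   ]]
tool delta units [-10.3   -4.98   1.91]
```

Geometry checks out: yaw is 17°, origin about (0.566,-0.207), and the seat, nest, handle and ears agree within 2 mm. Now moving above the dish.

```bash
python3 -m creep '[[-0.94,-0.453,0,0,1],[-0.94,-0.453,0,0,1],[-0.94,-0.453,0,0,1],[-0.94,-0.453,0.2,0,1],[-0.94,-0.453,0.2,0,1],[-0.94,-0.453,0.2,0,1],[-0.94,-0.453,0.2,0,1],[-0.94,-0.453,0.2,0,1],[-0.94,-0.453,0.3,0,1],[-0.94,-0.453,0.3,0,1],[-0.9,-0.45,0.3,0,1],[0,0,0,0,1]]' 15
cat > go.py <<'E'
from h import *
import sys
o=readout.observe();R=cv2.Rodrigues(o["ee_rot"])[0];a=np.degrees(np.arctan2(R[1,1],R[0,1]))
x,y,z=map(float,sys.argv[1:4]);print("pos",o["position"].round(4),"yang",a.round(1),"tilt",R[:,2].round(3),"clk",o["clock"],"F",o["force"].round(1))
print("units",(R.T@(np.array([x,y,z])-o["position"])/.04).round(2))
if len(sys.argv)>4: print("turn units",((a-float(sys.argv[4]))/4).round(2))
E
python3 - <<'E'
from h import *
t=look("top");im=t["pixels"].astype(int);b,g,r=im[...,0],im[...,1],im[...,2]
cv2.imwrite("pics/d.png",t["pixels"][100:260,60:260])
E
python3 go.py 0.5014 0.3147 0.004 17
```

```text
clock: 1.6
position: [0.5038, 0.3112, 0.1494]
ee_rot: [-0.387, -3.118, 0.005]
force: [-0.6, -0.1, -0.3]
width: 1.001
gripper_force: 0.0
pos [0.5023 0.3135 0.1499] yang 76.0 tilt [-0.001 -0.001 -1.   ] clk 1.65 F [-1.   1.  -0.4]
units [0.03 0.03 3.65]
turn units 14.75
```

```bash
python3 - <<'E'
from h import *
import pickle
s,t=pickle.load(open("ims.pkl","rb"))
im=s["pixels"].astype(int);b,g,r=im[...,0],im[...,1],im[...,2]
n,l,st,c=cv2.connectedComponentsWithStats(((r-b>12)&(r>80)).astype(np.uint8))
for i in range(1,n):
    if st[i,4]>60 and abs(c[i][0]-333)<30 and abs(c[i][1]-251)<25: print(st[i],c[i],pts(s,c[i],.013),pts(s,c[i]))
E
python3 -m creep '[[0,0,0.8,0,1],[0,0,0.8,0,1],[0,0,0.8,0,1],[0,0,0.6,0,1],[0,0,0.4,0,1],[0.02,0.02,0.22,0,1],[0,0,0,0,1]]' 15
python3 go.py 0.5014 0.3147 0.004 17
```

```text
[320 243  26  15 296] [332.90202703 250.03716216] [[0.50526421 0.32093687 0.013     ]] [[0.50883993 0.32263908 0.0162873 ]]
clock: 2.52
position: [0.5007, 0.3166, 0.0059]
ee_rot: [-0.377, -3.119, 0.0]
force: [0.9, -0.5, -0.5]
width: 1.0
gripper_force: 0.0
pos [0.5007 0.3166 0.0059] yang 76.2 tilt [-0.  0. -1.] clk 2.525 F [ 0.9 -0.5 -0.5]
units [-0.03 -0.04  0.05]
turn units 14.81
```

```bash
python3 -m creep '[[0,0,0,0,0.5],[0,0,0,0,0.5],[0,0,0,0,0.5],[0,0,0,0,0.5],[0,0,0,0,0.5],[0,0,0,0,0.5]]' 15
python3 -m creep '[[0,0,-0.5,0,0.5],[0,0,-1,0,0.5],[0,0,-1,0,0.5],[0,0,-0.5,0,0.5],[0,0,0,0,0.5]]' 15
python3 go.py 0.5481 -0.1475 0.12 17
python3 - <<'E'
from h import *
s=look("scene");cv2.imwrite("pics/e.png",cv2.resize(s["pixels"][170:320,240:440],(800,600)))
E
```

```text
clock: 3.28
position: [0.5012, 0.3163, 0.0062]
ee_rot: [0.378, 3.119, 0.001]
force: [-2.0, -0.8, 3.7]
width: 0.625
gripper_force: 15.0
clock: 3.9
position: [0.5019, 0.3167, 0.1273]
ee_rot: [0.377, 3.117, 0.003]
force: [-0.3, 0.6, -1.0]
width: 0.625
gripper_force: 15.0
pos [0.5019 0.3167 0.1273] yang 76.2 tilt [ 0.002  0.002 -1.   ] clk 3.9 F [-0.3  0.6 -1. ]
units [ -3.89 -11.     0.16]
turn units 14.8
```

View pics/e.png

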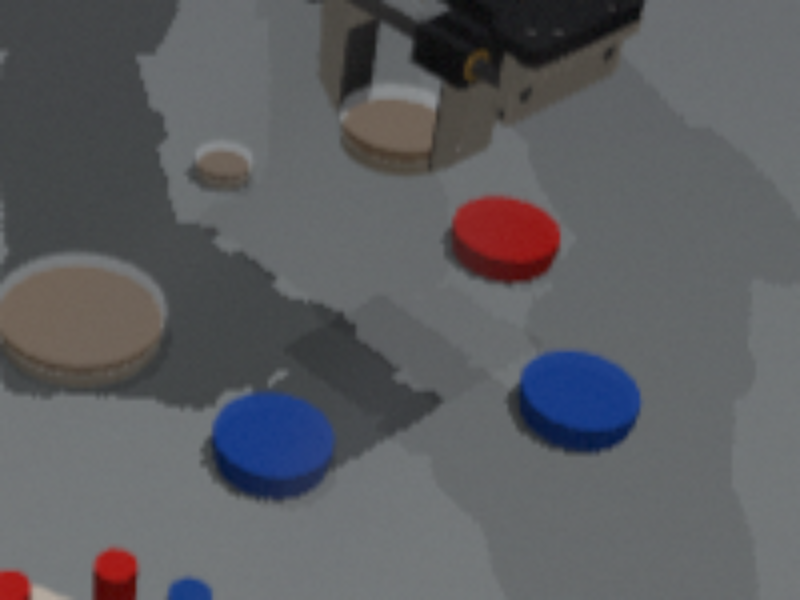

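Width 57.5 mm and the dish hangs level between the pads at crop (390,130): it is held. Carrying it over.

```bash
python3 -m creep '[[-0.36,-1,0,0,0.5],[-0.36,-1,0,0,0.5],[-0.36,-1,0,0,0.5],[-0.36,-1,0,0,0.5],[-0.36,-1,0,0,0.5],[-0.36,-1,0,0,0.5],[-0.36,-1,0,0,0.5],[-0.36,-1,0,0,0.5],[-0.36,-1,0,0,0.5],[-0.36,-1,0,0,0.5],[-0.29,-1,0,0,0.5],[0,0,0,1,0.5]]'
python3 -m creep '[[0,0,0,1,0.5],[0,0,0,1,0.5],[0,0,0,1,0.5],[0,0,0,1,0.5],[0,0,0,1,0.5],[0,0,0,1,0.5],[0,0,0,1,0.5],[0,0,0,1,0.5],[0,0,0,1,0.5],[0,0,0,1,0.5],[0,0,0,1,0.5],[0,0,0,1,0.5]]'
python3 -m creep '[[0,0,0,1,0.5],[0,0,0,0.8,0.5],[0,0,0,0,0.5]]'
python3 go.py 0.5481 -0.1475 0.08 17
python3 - <<'E'
from h import *
t=look("top");s=look("scene")
cv2.imwrite("pics/f.png",np.hstack([cv2.resize(t["pixels"][90:240,330:480],(400,400)),cv2.resize(s["pixels"][110:210,80:220],(400,400))]))
E
```

```text
clock: 5.45
position: [0.5457, -0.1528, 0.1244]
ee_rot: [-0.497, -3.1, 0.003]
force: [-0.1, 1.4, -0.6]
width: 0.624
gripper_force: 15.0
clock: 6.95
position: [0.5462, -0.1481, 0.1242]
ee_rot: [-1.708, -2.634, 0.002]
force: [-0.4, -0.6, -0.5]
width: 0.625
gripper_force: 15.0
clock: 7.32
position: [0.5464, -0.148, 0.1245]
ee_rot: [-1.867, -2.524, 0.002]
force: [0.1, -0.2, -0.8]
width: 0.622
gripper_force: 15.0
pos [ 0.5464 -0.148   0.1245] yang 17.0 tilt [-0.002 -0.    -1.   ] clk 7.325 F [ 0.1 -0.2 -0.8]
units [-0.    0.05  1.11]
turn units 0.01
```

View pics/f.png

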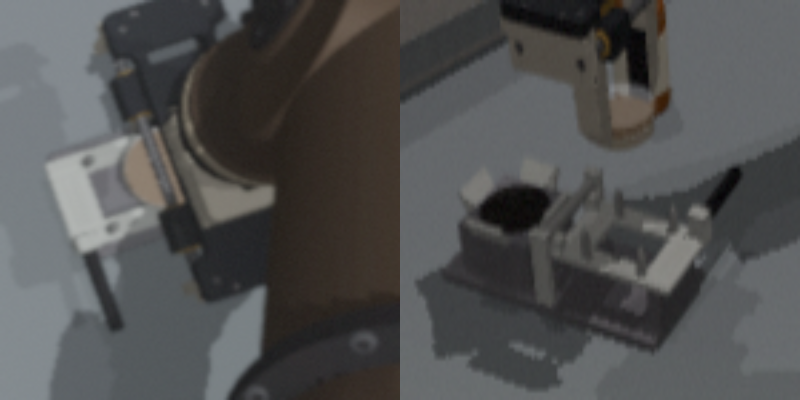

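Left (top view): the gel's outer edge is at crop (122,165), with the seat frame and posts below it. Right (scene view): the dish hangs level over the empty flipper.

Run:
```python
from h import *
t=look("top");im=t["pixels"].astype(int);b,g,r=im[...,0],im[...,1],im[...,2]
m=((r-b>12)&(r>110)&(g>90));m[:,:370]=0;m[:,396:]=0;m[:135]=0;m[175:]=0
n,l,st,c=cv2.connectedComponentsWithStats(m.astype(np.uint8));i=1+np.argmax(st[1:,4]);print(st[i])
v=np.argwhere(l==i)[:,::-1]
left=np.array([v[v[:,1]==y][np.argmin(v[v[:,1]==y][:,0])] for y in np.unique(v[:,1])])
P=pts(t,left,.131)[:,:2]
A=np.c_[2*P,np.ones(len(P))];s=np.linalg.lstsq(A,(P**2).sum(1),rcond=None)[0];print("c",s[:2],"r",np.sqrt(s[2]+s[:2]@s[:2]))
q=P-readout.observe()["position"][:2];print((q@[-.292,.956]).max(), np.linalg.norm(q,axis=1).round(4))
```

```text
[377 143  15  24 208]
c [ 0.54602594 -0.14728197] r 0.02546974667299695
0.02703254753322255 [0.0252 0.0255 0.0259 0.0267 0.0259 0.0253 0.0266 0.0263 0.0261 0.026
 0.0261 0.0263 0.0266 0.0271 0.0259 0.0267 0.0259 0.0269 0.0265 0.0264
 0.0265 0.0269 0.0266 0.0265]
```

The dish is centred in the grip to 1 mm. Descending.

```bash
python3 -m creep '[[0,0.05,0.5,0,0.5],[0,0,0.5,0,0.5],[0,0,0.4,0,0.5],[0,0,0.2,0,0.5],[0,0,0.15,0,0.5],[0,0,0.1,0,0.5],[0,0,0,0,0.5]]'
python3 go.py 0.5481 -0.1475 0.048 17
```

```text
clock: 8.35
position: [0.5492, -0.1476, 0.052]
ee_rot: [1.869, 2.525, 0.0]
force: [0.1, 0.1, -1.0]
width: 0.622
gripper_force: 15.0
pos [ 0.5492 -0.1476  0.052 ] yang 17.0 tilt [ 0.  0. -1.] clk 8.35 F [ 0.1  0.1 -1. ]
units [ 0.01 -0.03  0.1 ]
turn units -0.0
```

```bash
python3 -m creep '[[0,0,0.07,0,0.5],[0,0,0,0,0.5]]'
python3 -m creep '[[0,0,0,0,0.72],[0,0,0,0,0.72],[0,0,0,0,0.72],[0,0,0,0,0.72],[0,0,-0.3,0,0.72],[0,0,-0.6,0,0.75],[0,0,-1,0,0.75],[0,0,-0.5,0,0.75]]'
python3 go.py 0.4632 -0.1219 0.15 107
```

```text
clock: 8.6
position: [0.5491, -0.1476, 0.0492]
ee_rot: [1.869, 2.525, 0.0]
force: [0.2, -0.9, -0.6]
width: 0.62
gripper_force: 15.0
clock: 9.6
position: [0.55, -0.1481, 0.148]
ee_rot: [1.868, 2.523, 0.002]
force: [1.1, -0.8, 0.3]
width: 0.747
gripper_force: 0.0
pos [ 0.55   -0.1481  0.148 ] yang 17.0 tilt [ 0.003 -0.    -1.   ] clk 9.6 F [ 1.1 -0.8  0.3]
units [ 1.26 -1.88 -0.06]
turn units -22.51
```

```bash
python3 -m creep '[[0,0,0,-1,0.75],[0,0,0,-1,0.75],[0,0,0,-1,0.75],[0,0,0,-1,0.75],[0,0,0,-1,0.75],[0,0,0,-1,0.75],[0,0,0,-1,0.75],[0,0,0,-1,0.75],[0,0,0,-1,0.75],[0,0,0,-1,0.75],[0,0,0,-1,0.75],[0,0,0,-1,0.75]]'
python3 -m creep '[[0,0,0,-1,0.75],[0,0,0,-1,0.75],[0,0,0,-1,0.75],[0,0,0,-1,0.75],[0,0,0,-1,0.7],[0,0,0,-1,0.6],[0,0,0,-1,0.5],[0,0,0,-1,0.5],[0,0,0,-1,0.5],[0,0,0,-1,0.5],[0,0,0,-0.5,0.5]]'
python3 go.py 0.462 -0.1215 0.1 107
python3 -c "
from h import *
print(readout.observe()['joints'].round(2))"
```

```text
clock: 11.1
position: [0.5492, -0.1479, 0.146]
ee_rot: [0.677, 3.067, -0.0]
force: [-0.3, -0.6, -0.3]
width: 0.753
gripper_force: 0.0
clock: 12.48
position: [0.5492, -0.1479, 0.1458]
ee_rot: [-0.466, 3.106, -0.001]
force: [-0.5, 0.2, -0.2]
width: 0.5
gripper_force: 0.0
pos [ 0.5492 -0.1479  0.1458] yang 107.0 tilt [ 0.001 -0.    -1.   ] clk 12.475 F [-0.5  0.2 -0.2]
units [1.89 1.27 1.14]
turn units 0.01
[ 0.1   0.42  0.09  1.82 -0.05  0.9   2.08]
```

```bash
python3 -m creep '[[0.63,0.43,0,0,0.5],[0.63,0.42,0,0,0.5],[0.63,0.42,0,0,0.5],[0,0,0.5,0,0.5],[0,0,0.5,0,0.5],[0,0,0,0,0.5]]'
python3 go.py 0.462 -0.1215 0.032 107
python3 - <<'E'
from h import *
t=look("top");s=look("scene")
cv2.imwrite("pics/g.png",np.hstack([cv2.resize(t["pixels"][90:240,330:480],(400,400)),cv2.resize(s["pixels"][110:210,80:220],(400,400))]))
E
```

```text
clock: 13.22
position: [0.4611, -0.1211, 0.1046]
ee_rot: [0.463, -3.105, -0.001]
force: [0.0, -0.7, -0.4]
width: 0.5
gripper_force: 0.0
pos [ 0.4611 -0.1211  0.1046] yang 107.0 tilt [-0.002  0.    -1.   ] clk 13.225 F [ 0.  -0.7 -0.4]
units [-0.02 -0.02  1.81]
turn units -0.01
```

View pics/g.png

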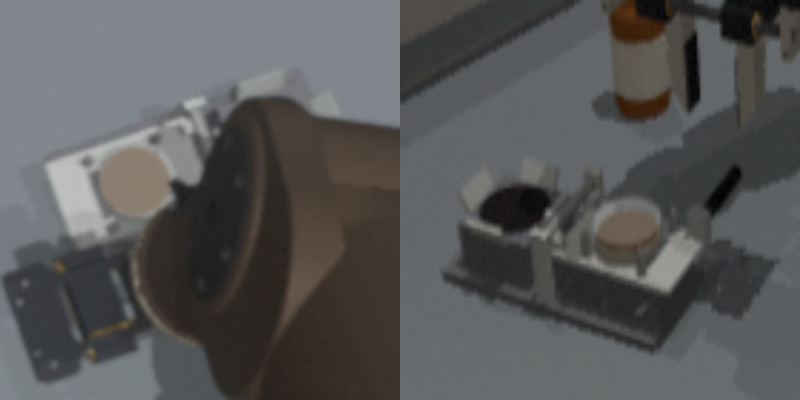

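The dish sits flat between the posts (left crop (135,182), right (627,235)), and the fingers are over the bar. Descending and gripping.

```bash
python3 -m creep '[[0,0,0.5,0,0.5],[0,0,0.5,0,0.5],[0,0,0.4,0,0.5],[0,0,0.25,0,0.5],[0,0,0.15,0,0.4],[0,0,0,0,0.25],[0,0,0,0,0.05],[0,0,0,0,0.05],[0,0,0,0,0.05],[0,0,0,0,0.05],[0,0,0,0,0.05]]' 10
python3 go.py 0.462 -0.1215 0.032 107
```

```text
clock: 14.7
position: [0.4622, -0.1208, 0.0334]
ee_rot: [-0.465, 3.107, 0.0]
force: [-0.6, 2.0, 6.9]
width: 0.127
gripper_force: 10.0
pos [ 0.4622 -0.1208  0.0334] yang 107.0 tilt [ 0.  0. -1.] clk 14.7 F [-0.6  2.   6.9]
units [ 0.01 -0.01  0.04]
turn units 0.0
```

```bash
python3 -m creep '[[0,-0.011,-0.244,0,0.05],[0,-0.032,-0.242,0,0.05],[0,-0.126,-0.472,0,0.05],[0,-0.206,-0.442,0,0.05],[0,-0.28,-0.4,0,0.05],[0,-0.345,-0.345,0,0.05],[0,-0.2,-0.165,0,0.05],[0,-0.2,-0.115,0,0.05],[0,0,0,0,0.05]]' 10
python3 - <<'E'
from h import *
o=readout.observe();q=o["position"]+[0,0,.019]-np.array([.5662,-.2068,.05]);print(q@[.9563,.2924,0],q@[-.2924,.9563,0],q[2],o["force"],o["width"],o["joints"].round(2))
s=look("scene");cv2.imwrite("pics/i.png",cv2.resize(s["pixels"][80:210,60:240],(720,520)))
E
```

```text
clock: 15.82
position: [0.4785, -0.1738, 0.132]
ee_rot: [-0.464, 3.106, 0.002]
force: [-3.1, 9.2, 14.1]
width: 0.128
gripper_force: 10.0
-0.07424861235813224 0.05716125625950674 0.10103639960634077 [-3.11610764  9.23804448 14.14245462] 0.1278118917845214 [ 0.17  0.35  0.09  1.97 -0.05  0.81  2.16]
```

View pics/i.png

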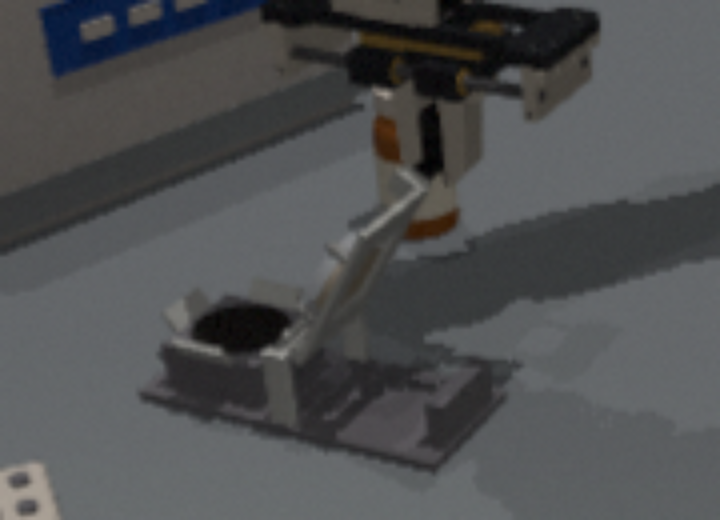

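The dish is riding in the raised frame (about 59°) at crop (335,270). Forces are moderate, so I swing quickly over the top and include a small outward correction.

```bash
python3 -m creep '[[0,-0.32,-0.23,0,0.05],[0,-0.563,-0.161,0,0.05],[0,-0.73,-0.032,0,0.05],[0,-0.85,0.212,0,0.05],[0,-0.743,0.464,0,0.05],[0,-0.563,0.671,0,0.05],[0,-0.328,0.812,0,0.05],[0,-0.072,0.63,0,0.05],[0,0,0,0,0.05],[0,0,0,0,0.05]]' 10
python3 - <<'E'
from h import *
o=readout.observe();q=o["position"]+[0,0,.019]-np.array([.5662,-.2068,.05]);print(q@[.9563,.2924,0],q@[-.2924,.9563,0],q[2],o["force"],o["width"],o["joints"].round(2))
s=look("scene");t=look("top");cv2.imwrite("pics/j.png",np.hstack([cv2.resize(s["pixels"][80:210,60:240],(400,400)),cv2.resize(t["pixels"][70:220,350:500],(400,400))]))
E
```

```text
clock: 17.12
position: [0.5264, -0.3353, 0.0363]
ee_rot: [0.463, -3.107, 0.001]
force: [-1.4, -3.0, -2.8]
width: 0.127
gripper_force: 10.0
-0.07560440803430657 -0.11129780276221864 0.005341668936134483 [-1.3728302  -3.00658699 -2.81558564] 0.12673069326545652 [ 0.41  0.64  0.11  1.77 -0.09  0.74  2.43]
```

View pics/j.png

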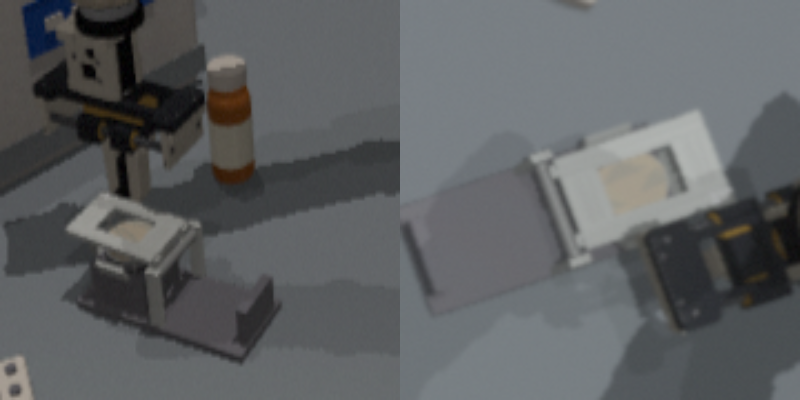

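The flipper is over and the dish shows in its window (right crop (635,180)), somewhat toward the hinge. Releasing, then measuring how it lies.

```bash
python3 -m creep '[[0,0,0,0,0.4],[0,0,0,0,0.4],[0,0,0,0,0.4],[0,0,-0.4,0,0.4],[0,0,-1,0,0.4],[0,0,-1,0,0.4],[0.5,0,-1,0,0.4],[1,0,0,0,0.4],[1,0,0,0,0.4],[1,0,0,0,0.4],[0,0,0,0,0.4]]' 10
python3 - <<'E'
from h import *
s=look("scene");t=look("top");cv2.imwrite("pics/k.png",np.hstack([cv2.resize(s["pixels"][120:190,75:145],(400,400),interpolation=2),cv2.resize(t["pixels"][100:190,390:480],(400,400),interpolation=2)]))
O=np.array([.5662,-.2068,0]);Rz=np.array([[.9563,.2924,0],[-.2924,.9563,0],[0,0,1]])
im=t["pixels"].astype(int);b,g,r=im[...,0],im[...,1],im[...,2]
m=((r-b>12)&(r>100));m[:,:395]=0;m[:,475:]=0;m[:100]=0;m[190:]=0
v=np.argwhere(m)[:,::-1]
q=(pts(t,v)-O)@Rz.T; print("gel zmap n",len(v),"inv mean",q.mean(0),"range",q.min(0),q.max(0))
A=np.c_[q[:,:2],np.ones(len(q))];print("plane slope",np.linalg.lstsq(A,q[:,2],rcond=None)[0])
w=(im.min(2)>140);w[:,:395]=0;w[:,475:]=0;w[:95]=0;w[190:]=0
v=np.argwhere(w)[:,::-1];q=(pts(t,v)-O)@Rz.T;q=q[(q[:,1]<-15)&(abs(q[:,0])<40)];A=np.c_[q[:,:2],np.ones(len(q))];print("frame",len(q),np.linalg.lstsq(A,q[:,2],rcond=None)[0],q.mean(0),q.min(0),q.max(0))
E
```

```text
clock: 18.6
position: [0.39, -0.3767, 0.1728]
ee_rot: [0.457, -3.108, 0.001]
force: [0.3, 0.3, -0.6]
width: 0.4
gripper_force: 0.0
gel zmap n 389 inv mean [ 0.00032921 -0.05643371  0.06161139] range [-0.0598614  -0.08341498  0.04962135] [0.01944111 0.33505402 0.98909934]
plane slope [-0.47121965  2.03354542  0.17652703]<stdin>:10: RuntimeWarning: Mean of empty slice.
  ret = um.true_divide(
Traceback (most recent call last):
ValueError: zero-size array to reduction operation minimum which has no identity
```

View pics/k.png

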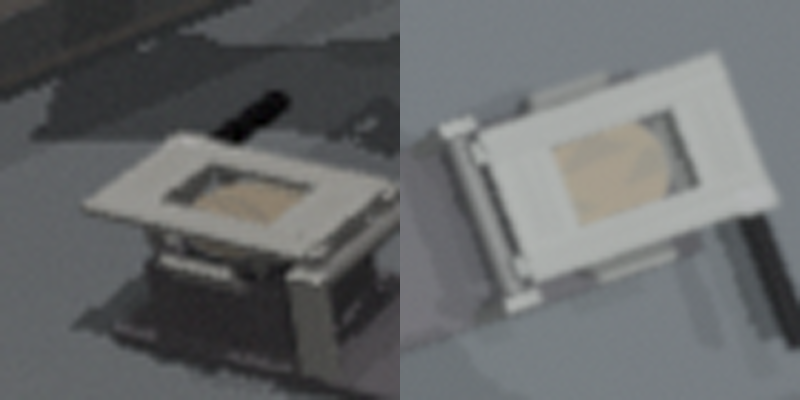

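The frame lies over the nest, the dish shows in the window around right crop (615,175), and the gripper is clear. Checking flatness numerically.

Run:
```python
from h import *
O=np.array([.5662,-.2068,0]);Rz=np.array([[.9563,.2924,0],[-.2924,.9563,0],[0,0,1]])
def fit(q,n):
    q=q[(q[:,2]>.03)&(q[:,2]<.09)]
    for _ in range(4):
        A=np.c_[q[:,:2],np.ones(len(q))];c=np.linalg.lstsq(A,q[:,2],rcond=None)[0];e=abs(q[:,2]-A@c);q=q[e<max(.004,2*np.median(e))]
    print(n,len(q),"slopes deg",np.degrees(np.arctan(c[:2])).round(1),"mean",q.mean(0).round(4),"min",q.min(0).round(4),"max",q.max(0).round(4),"z at -.056",(c[2]-.056*c[1]).round(4))
for nm in("top","scene"):
    t=look(nm);im=t["pixels"].astype(int);r,b=im[...,2],im[...,0]
    yy,xx=np.mgrid[:384,:512];uv=np.c_[xx.ravel(),yy.ravel()];q=(pts(t,uv)-O)@Rz.T;rb=(r-b).ravel();mn=im.min(2).ravel();rr=r.ravel()
    reg=(abs(q[:,0])<.04)&(q[:,1]<-.015)&(q[:,1]>-.115)&(q[:,2]>.03)
    fit(q[reg&(rb>25)&(abs(q[:,0])<.025)],nm+" gel"); fit(q[reg&(rb<15)&(mn>105)&(q[:,2]>.045)],nm+" frame")
print(readout.observe()["clock"])
```

```text
top gel 1 slopes deg [ 0.  -0.2] mean [ 0.0039 -0.0635  0.0557] min [ 0.0039 -0.0635  0.0557] max [ 0.0039 -0.0635  0.0557] z at -.056 0.0556
top frame 1245 slopes deg [-0.2  0.1] mean [ 0.0002 -0.0673  0.0612] min [-0.0369 -0.115   0.0572] max [ 0.0363 -0.015   0.0647] z at -.056 0.0612
scene gel 36 slopes deg [2.3 0.8] mean [-0.0079 -0.0588  0.0543] min [-0.0173 -0.0804  0.0527] max [ 0.0044 -0.0417  0.0563] z at -.056 0.0547
scene frame 396 slopes deg [0.1 0. ] mean [ 0.0011 -0.0662  0.0614] min [-0.039  -0.115   0.0579] max [ 0.0377 -0.015   0.0641] z at -.056 0.0614
18.8
```

The frame is flat (0.1°). The dish is flat too, with its upper face at 55 mm (39+16 expected) and centred on the nest. Handing in.

```bash
python3 -c "
from cell import sign_off
print(sign_off())"
```

```text
the job is handed in; nothing more can be done
None
```

The job is handed in: by my last camera measurements the 58 mm dish lies lid-down, flat and centred in the nest with the flipper fully over it and the gripper clear, at about 19 s of the 54 s limit; the verdict was not shown.

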